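Put the short steamer nozzle away in the push-latch instrument case

ROBOT

A 6-joint arm with a two-finger parallel gripper is mounted at the origin on the work surface. World frame = base frame: x ahead of the robot, y to its left, z up, the work surface at z = 0. Lengths are in m, angles in rad, forces in N, time in s.
With the tool pointing down it reaches from about 0.375 to 0.9 m from the base axis. Payload 3.1 kg.
Tool frame: the origin (TCP) lies on the centre line of the jaws, within the pads' length; the fingertips stand robot.nose_length ahead of it and the grasp point (between the pads) lies 6 mm ahead of it (robot.nose_length is the distance from the TCP to the fingertips, in m); z points along the fingers, y is the line along which they close (so a half turn about z gives the same grasp; the last joint's range is limited). The gripper opens to 87 mm and grips with 3 to 60 N. Pads are 19 mm wide; open, the fingers measure 117 mm over their backs; the gripper's body (75 mm by 190 mm) begins 51 mm behind the grasp point.
Start: joints at [0.966, 0.527, 1.433, -0, 1.181, -0.178], TCP at [0.259, 0.569, 0.248] pointing down, gripper open.
Joint ranges: [-3.08, 3.08], [-0.75, 2.2], [0.22, 2.44], [-1.43, 4.57], [0, 2.65], [-2.85, 2.85]. Speed limits (rad/s): [2.79, 2.79, 3.14, 3.14, 3.14, 3.14].

INTERFACE

Orientations are given as a unit quaternion [x, y, z, w].
In Python, from rig import robot gives the robot as it stands.
- The arm moves only by the shell command python3 -m crank 'ROWS' [FORCE]. ROWS is JSON, one flat list of numbers, 7 for each row, row after row: the shift along the tool's x, y, z in mm, then the turn, a rotation vector about the tool's x, y, z in degrees, then the closure in counts, from 0 (fully open) to 255 (shut). In form: [x, y, z, ax, ay, az, fingers, x, y, z, ax, ay, az, fingers, ...]. A call has exactly 5 rows; each row is the pose to reach, as a shift and turn from the pose commanded when the call began, along the tool's axes at that moment; what a row does not reach only later rows make up. A row lasts 1/12 s, in which the tool goes at most 41.7 mm and 7.16 degrees, less where a joint would pass 70% of its speed; a pose out of reach is approached as far as the arm can. A call with a gripper value outside its range is refused whole. The fingers move at their own pace and stop on an object; FORCE is the grip in N (left out, the last holds). Time passes only in rows, so rows that repeat a pose let the fingers close, or fill a call up. It gives the time, the measured TCP pose, the force, the opening and the grip force at its end, in the units of the state.
- robot.get_obs(): the state, without advancing time (a new reading comes with each control period).
- robot.camera(name): name is "scene" or "top" or "wrist"; returns a dict with "pixels" (420x560x3 uint8, red, green, blue), "intrinsics" (3x3 intrinsics, pixels), "k1" (the pictures are not rectified: a ray, as slopes to the right and down, at radius r is drawn at 1 + k1 r^2 times it, then the intrinsics apply), "extrinsics" (4x4, takes a point from camera to world coordinates); the wrist camera has in their place "mount" (4x4, takes a point from camera to tool coordinates, whose origin is the TCP and whose axes are the flange's). Camera axes: x right, y down, z forward; pixel columns grow to the right and rows downward; lengths in m; the calibration is good to about 2 mm. A picture is of the moment at which its call begins: read the wrist's pose just before it. There is no depth.
- robot.hand_in(): hands the job in; it is judged then, once.
The state is a dict: "time": time; "q": joint angles; "joint_velocities": joint speeds; "joint_torque": joint torques, N m; "position": TCP position; "tool_rot": TCP orientation; "ft_force": force on the tool from outside, world axes, zero at the start; "moment": the same for the moment, N m; "grip_width": finger opening in m; "grip_force": force on a finger pad.
Only numpy, scipy, OpenCV 4.12 (cv2) and the standard library are available. Lean on these libraries where they do the work, as an engineer would, in place of code of your own. Each camera call takes 0.05 s, during which the arm holds its last target. There are 200 camera calls.

TASK

Press the steel latch plate on top of the black instrument case so that its hidden drawer springs out, then stand the short steamer nozzle in the drawer, upright on its wide end. Leave the drawer open.

Things in the scene. Friction and masses are not known exactly. Their poses are not given: they have to be found in the camera images.
- nozzle_center (a point): The SHORT nozzle, standing loose: white plastic cylinder, 36 mm diameter, 32 mm high, with a tapered spout (about 18 mm) on top, 50 mm in all, 50 g. Point: on its axis, 25 mm above its foot; z points up to the spout. Grip the cylinder, any side. Near it, in swapped places: a LONG nozzle of the same width (90 mm high) and a squat cream jar (54 mm wide, no spout).
- latch_top (a point): Steel latch plate, 36 x 46 mm (x, y), on top of the fixed black case (180 x 200 x 66 mm). Point: centre of its upper face, 10 mm above the case's top, 114 mm behind its front, midway across. Axes of the case: x from its drawer front to its back, z up. Sprung: 1.5 N at first, 5 N fully down at 7 mm; at about 4 mm it frees the drawer; springs back when let go.
- compartment (a point): Centre of the floor of the drawer's compartment; moves with the drawer; axes of the case. Inside 98 x 172 mm (x, y), open above; floor 10 mm above the table, side and back walls rise 26 mm above the floor, front panel 49 mm. Drawer shut: hidden, 57 mm behind the case's front face. Drawer out: 58 mm in front of that face, the whole compartment clear of the case.
- drawer (a joint): How far the drawer is out, in m: 0 shut and latched, 0.115 fully out. It slides along the case's -x, towards the robot. No handle: once unlatched, a spring runs it fully out in about a second and holds it there with about 2 N.

How it is judged:
On the way:
1. the latch has been released and the drawer has sprung out (at least 100 of its 115 mm) (value of joint drawer above 0.1 m), for 0.2 s.
At the end, for the whole second after the job is handed in: The drawer is out by at least 100 mm, and the short nozzle stands released on the compartment's floor, inside its walls, spout up and upright within 10 degrees (value of joint drawer above 0.1 m and x of nozzle_center in the frame of compartment between -0.05 and 0.05 m and y of nozzle_center in the frame of compartment between -0.087 and 0.087 m and z of nozzle_center in the frame of compartment between 0.02 and 0.031 m and angle between nozzle_center's own z axis and vertical below 0.18 rad); the robot touches nothing.
It also fails if it takes over 53 s, if anything falls off the work surface, if the arm or the gripper's body presses on something with over 40 N, if the wrist force passes 120 N, or if a joint passes its speed limit or range.

## Working session

There is one attempt and no reset: what is moved stays moved. The work goes in short steps, Python scripts to look and compute and a shell command to move; the robot and the scene stay as the last step left them, time stands still between calls to the robot, and variables do not carry over. Pictures are saved under pics/ and viewed, at most 10 in all, crops included, and the job is handed in when it is done.

```bash
mkdir -p pics; cat > h.py <<'E'
import numpy as np, cv2
from scipy.spatial.transform import Rotation as R
from rig import robot
def grab(name):
    o=robot.get_obs(); c=robot.camera(name)
    if 'mount' in c:
        T=np.eye(4);T[:3,:3]=R.from_quat(o['tool_rot']).as_matrix();T[:3,3]=o['position'];c['extrinsics']=T@np.array(c['mount'])
    return {k:(np.array(v) if k!='k1' else v) for k,v in c.items()}
def save(c,f): cv2.imwrite('pics/'+f,c['pixels'][:,:,::-1])
def ray(c,u,v):
    K=c['intrinsics'];p=cv2.undistortPoints(np.array([[[u,v]]],float),K.astype(float),np.array([c['k1'],0,0,0.]))[0,0]
    E=c['extrinsics'];return E[:3,3],E[:3,:3]@np.array([p[0],p[1],1])
def onz(c,u,v,z):
    o,d=ray(c,u,v);return o+d*(z-o[2])/d[2]
E
python3 - <<'E'
from h import *
print(robot.nose_length, robot.get_obs())
a=grab('top');b=grab('scene')
for c in(a,b): print(c['intrinsics'],c['k1'],c['extrinsics'].round(3))
cv2.imwrite('pics/a.png',cv2.resize(np.vstack([a['pixels'],b['pixels']])[:,:,::-1],(400,600)) )
save(a,'top1.png');save(b,'scene1.png')
E
```

```text
0.025 {'time': 0.0, 'q': array([ 9.65500822e-01,  5.28445187e-01,  1.43391360e+00, -1.70787947e-05,
        1.18137843e+00, -1.78535143e-01]), 'joint_velocities': array([-4.97431659e-04,  1.83028133e-03, -3.07338567e-04,  7.99330985e-04,
        5.28076736e-04,  9.08440884e-05]), 'joint_torque': array([ 5.57727089e-04, -4.40043497e+01, -1.76591492e+01,  6.34181430e-02,
        5.80724515e-02, -1.42510662e-04]), 'position': array([0.2583056 , 0.56837635, 0.24658087]), 'tool_rot': array([ 2.11761326e-01,  9.77320823e-01, -9.93999642e-04, -4.02271291e-04]), 'ft_force': array([0.10316266, 1.32107583, 1.42790905]), 'moment': array([0.00753487, 0.04830238, 0.01077371]), 'grip_force': 0.0, 'grip_width': 0.08685945248436905}
[[408.3164701    0.         278.70205607]
 [  0.         408.3164701  204.02186445]
 [  0.           0.           1.        ]] -0.11592982956303971 [[ 0.012 -0.99   0.141  0.403]
 [-1.    -0.009  0.02  -0.057]
 [-0.019 -0.141 -0.99   0.959]
 [ 0.     0.     0.     1.   ]]
[[497.40922106   0.         283.79754942]
 [  0.         497.40922106 212.56444944]
 [  0.           0.           1.        ]] -0.021200746787896626 [[-0.787  0.528 -0.318  0.832]
 [ 0.617  0.667 -0.418  0.345]
 [-0.008 -0.525 -0.851  0.873]
 [ 0.     0.     0.     1.   ]]
```

View pics/top1.png

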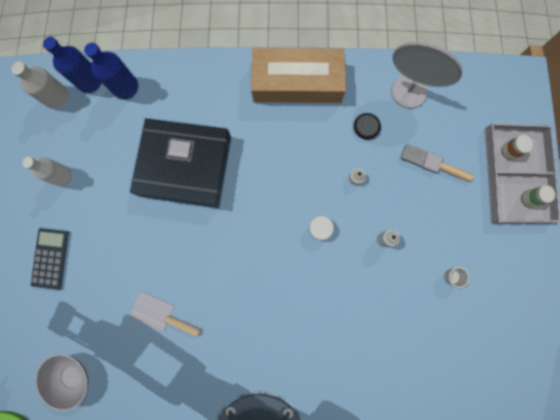

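View pics/scene1.png

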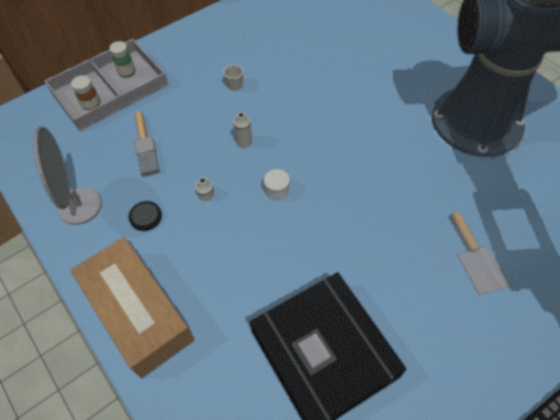

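The top view shows the case around (182,162), with the latch plate at (180,149). The short nozzle is at (358,177), the long one at (389,238) and the jar at (321,228). The scene view agrees: latch (314,350), short nozzle (204,189), long nozzle (243,130), jar (277,184).

```bash
cat > m1.py <<'E'
from h import *
a=grab('top');b=grab('scene')
def comp(c,seed,lo,hi,box,f):
    hsv=cv2.cvtColor(c['pixels'],cv2.COLOR_RGB2HSV);m=cv2.inRange(hsv,lo,hi)
    x0,y0,x1,y1=box;k=np.zeros_like(m);k[y0:y1,x0:x1]=m[y0:y1,x0:x1]
    cs=cv2.findContours(k,0,1)[0];return max(cs,key=cv2.contourArea)
print('px plate',cv2.cvtColor(a['pixels'],cv2.COLOR_RGB2HSV)[149,180],'noz',cv2.cvtColor(a['pixels'],cv2.COLOR_RGB2HSV)[177,352:366].tolist(),'table',cv2.cvtColor(a['pixels'],cv2.COLOR_RGB2HSV)[177,330])
p=comp(a,0,(0,0,95),(180,90,255),(165,135,200,165),0)
r=cv2.minAreaRect(p);print(r);w=[onz(a,u,v,.076) for u,v in cv2.boxPoints(r)];w=np.array(w);print('plate',w.mean(0),np.linalg.norm(w[1]-w[0]),np.linalg.norm(w[2]-w[1]),w.round(3).tolist())
p=comp(b,0,(0,0,95),(180,90,255),(295,325,335,375),0)
r=cv2.minAreaRect(p);w=np.array([onz(b,u,v,.076) for u,v in cv2.boxPoints(r)]);print('plate scene',w.mean(0),np.linalg.norm(w[1]-w[0]),np.linalg.norm(w[2]-w[1]))
k=comp(a,0,(0,0,0),(180,255,60),(120,110,240,215),0);ap=cv2.approxPolyDP(k,4,True)[:,0];print('case',[(q.tolist(),onz(a,*q,.066)[:2].round(3).tolist()) for q in ap])
# nozzle: low-saturation blob
for c,box in((a,(340,160,376,194)),(b,(190,172,220,205))):
    k=comp(c,0,(0,0,70),(180,95,255),box,0);M=cv2.moments(k);u,v=M['m10']/M['m00'],M['m01']/M['m00'];print('noz',cv2.boundingRect(k),u,v,onz(c,u,v,.025))
k=comp(a,0,(0,0,70),(180,95,255),(374,222,405,252),0);print('long',cv2.boundingRect(k))
E
python3 m1.py
python3 - <<'E'
import cv2,numpy as np
a=cv2.imread('pics/top1.png')[105:215,115:405];cv2.imwrite('pics/c1.png',cv2.resize(a,None,fx=2.7,fy=2.7,interpolation=2))
E
```

```text
px plate [135   9 168] noz [[36, 8, 169], [35, 9, 162], [30, 5, 155], [38, 7, 150], [42, 9, 147], [38, 7, 146], [42, 9, 148], [36, 9, 143], [30, 7, 142], [40, 6, 138], [40, 6, 138], [40, 6, 135], [84, 9, 139], [102, 27, 141]] table [102  70 189]
((179.16217041015625, 149.0270233154297), (23.344655990600586, 19.399080276489258), 9.462322235107422)
plate [0.65236982 0.18805312 0.076     ] 0.04516253009401445 0.05457473476394431 [[0.634, 0.217, 0.076], [0.679, 0.212, 0.076], [0.67, 0.159, 0.076], [0.626, 0.164, 0.076]]
plate scene [0.65611901 0.18861271 0.076     ] 0.03785267475439638 0.04722736724921588
case [([146, 120], [0.726, 0.274]), ([145, 127], [0.708, 0.275]), ([224, 137], [0.683, 0.088]), ([225, 142], [0.672, 0.086]), ([145, 132], [0.696, 0.274]), ([146, 149], [0.655, 0.269]), ([155, 154], [0.643, 0.247]), ([151, 160], [0.629, 0.255]), ([161, 157], [0.636, 0.232]), ([160, 167], [0.613, 0.233]), ([168, 172], [0.601, 0.214]), ([158, 170], [0.606, 0.237]), ([167, 173], [0.599, 0.216]), ([167, 179], [0.585, 0.215]), ([174, 174], [0.597, 0.2]), ([172, 180], [0.583, 0.203]), ([202, 185], [0.572, 0.134]), ([199, 182], [0.579, 0.141]), ([211, 175], [0.595, 0.115]), ([220, 190], [0.561, 0.093]), ([229, 141], [0.674, 0.076]), ([226, 130], [0.7, 0.084])]
noz (340, 160, 36, 34) 357.5 176.5 [ 0.60265434 -0.22098839  0.025     ]
noz (190, 172, 30, 33) 204.5 188.0 [ 0.60719814 -0.219727    0.025     ]
long (374, 222, 31, 30)
```

View pics/c1.png

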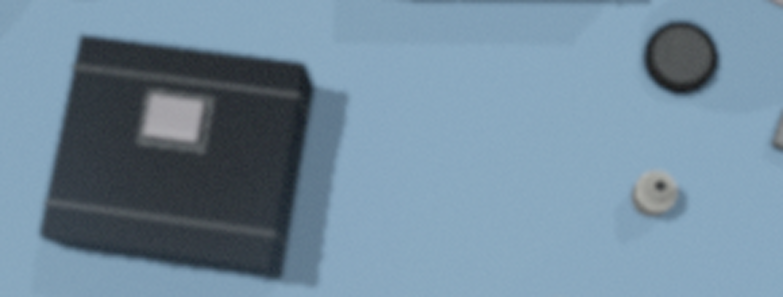

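The crop shows the bright plate at about (179,148) in full-image pixels, with the case yawed about -8°. The nozzle body is at (358,176). The plate comes out near (0.655, 0.188), and both views agree to 4 mm. I'm moving above it with the fingers closed.

```bash
python3 -m crank '[-35,-12,0,0,0,0,255,-70,-24,0,0,0,0,255,-104,-37,0,0,0,0,255,-138,-49,0,0,0,0,255,-173,-61,0,0,0,0,255]' 20
python3 -m crank '[-35,-12,0,0,0,0,255,-70,-24,0,0,0,0,255,-104,-37,0,0,0,0,255,-138,-49,0,0,0,0,255,-173,-61,0,0,0,0,255]'
python3 -m crank '[-35,-12,0,0,0,0,255,-70,-24,0,0,0,0,255,-104,-37,0,0,0,0,255,-138,-49,0,0,0,0,255,-173,-61,0,0,0,0,255]'
python3 -m crank '[0,0,10,0,0,-5.5,255,0,0,30,0,0,-11,255,0,0,50,0,0,-16.5,255,0,0,60,0,0,-16.5,255,0,0,60,0,0,-16.5,255]'
python3 - <<'E'
from h import *
o=robot.get_obs();print(o['time'],o['q'],o['position'],o['tool_rot'],o['ft_force'])
save(grab('wrist'),'w1.png')
E
```

```text
time: 0.62
position: [0.3915, 0.4405, 0.2474]
tool_rot: [0.211, 0.977, -0.0, -0.0]
ft_force: [0.1, 0.2, 0.2]
grip_width: 0.0613
grip_force: 0.0
time: 1.03
position: [0.5239, 0.3132, 0.2474]
tool_rot: [0.212, 0.977, -0.0, -0.0]
ft_force: [-0.1, 0.3, -0.1]
grip_width: 0.0283
grip_force: 0.0
time: 1.45
position: [0.6561, 0.186, 0.2472]
tool_rot: [0.212, 0.977, -0.0, -0.0]
ft_force: [0.8, 0.0, -0.6]
grip_width: 0.0017
grip_force: 0.0
time: 1.87
position: [0.6533, 0.1872, 0.1842]
tool_rot: [0.071, 0.997, -0.001, -0.003]
ft_force: [0.2, -0.1, -0.1]
grip_width: 0.0005
grip_force: 0.0
1.8667 [ 1.14911589e-01  6.72212528e-01  1.33712161e+00  4.76776901e-05
  1.13909586e+00 -1.31441411e+00] [0.65327705 0.18715042 0.18419745] [ 7.06859532e-02  9.97492761e-01 -6.09779407e-04 -3.36391371e-03] [ 0.17725229 -0.12407793 -0.12400334]
```

View pics/w1.png

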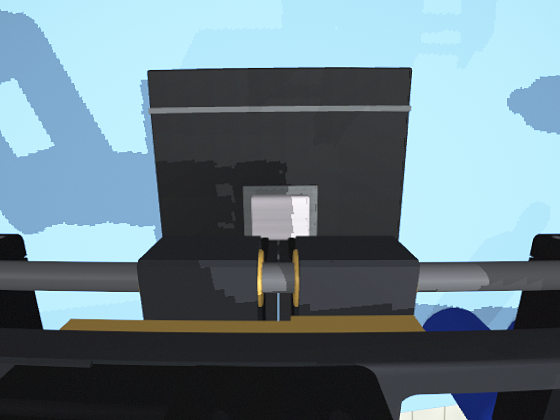

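The wrist view shows the plate centred on the jaws' column (about 280), with its front edge at row 195 and square to the tool. I'll check that edge numerically, then press.

```bash
python3 - <<'E'
from h import *
c=grab('wrist');o=robot.get_obs();Rt=R.from_quat(o['tool_rot'])
for u,v in((250,196),(310,196)):
    p=onz(c,u,v,.076);print(p,Rt.inv().apply(p-o['position'])*1000)
for u,v in((150,71),(411,69)):
    p=onz(c,u,v,.066);print('front',p,Rt.inv().apply(p-o['position'])*1000)
E
```

```text
[0.63605091 0.16811879 0.076     ] [ 16.32258795 -22.07533223 111.50488658]
[0.64257106 0.21429872 0.076     ] [ 16.32918182  24.56262227 111.50032377]
front [0.53305945 0.10789332 0.066     ] [109.86793846 -96.12013605 121.55385333]
front [0.55889817 0.30145471 0.066     ] [111.37112506  99.15246497 121.53540695]
```

```bash
python3 -m crank '[-2,1,20,0,0,0,255,-2,1,45,0,0,0,255,-2,1,65,0,0,0,255,-2,1,80,0,0,0,255,-2,1,80,0,0,0,255]'
python3 -m crank '[0,0,2,0,0,0,255,0,0,5,0,0,0,255,0,0,8,0,0,0,255,0,0,10,0,0,0,255,0,0,11,0,0,0,255]'
```

```text
time: 2.38
position: [0.6561, 0.1884, 0.1056]
tool_rot: [0.07, 0.998, -0.0, -0.002]
ft_force: [-0.5, -0.3, -1.0]
grip_width: 0.0005
grip_force: 0.0
time: 2.8
position: [0.659, 0.1885, 0.0983]
tool_rot: [0.069, 0.998, 0.0, 0.002]
ft_force: [-0.0, 0.9, 4.6]
grip_width: 0.0007
grip_force: 2.3
```

Force reads 4.6 N, which means the plate is past the release point. I'm lifting, opening the fingers and heading towards the nozzle, then I'll check the drawer.

```bash
python3 -m crank '[0,0,-10,0,0,0,255,0,0,-40,0,0,0,200,0,0,-70,0,0,0,100,0,0,-95,0,0,0,0,0,0,-100,0,0,0,0]'
python3 -m crank '[-3,-20,0,0,0,0,0,-8,-50,0,0,0,0,0,-13,-80,0,0,0,0,0,-18,-110,0,0,0,0,0,-22,-137,0,0,0,0,0]'
python3 -m crank '[-4,-30,0,0,0,0,0,-8,-60,0,0,0,0,0,-13,-90,0,0,0,0,0,-18,-117,0,0,0,0,0,-22,-137,0,0,0,0,0]'
python3 -m crank '[-4,-30,0,0,0,0,0,-8,-60,0,0,0,0,0,-13,-90,0,0,0,0,0,-18,-117,0,0,0,0,0,-22,-137,0,0,0,0,0]'
python3 -m crank '[0,0,5,0,0,0,0,0,0,10,0,0,0,0,0,0,20,0,0,0,0,0,0,20,0,0,0,0,0,0,20,0,0,0,0]'
python3 - <<'E'
from h import *
a=grab('top');c=grab('wrist');o=robot.get_obs();print(o['position'],o['tool_rot'])
cv2.imwrite('pics/t2.png',cv2.resize(np.vstack([a['pixels'][100:300,100:420],c['pixels'][::2,::2][:,:][:210].repeat(1,0)[:, :280] if 0 else cv2.resize(c['pixels'],(320,240))])[:,:,::-1],None,fx=1.3,fy=1.3))
E
```

```text
time: 3.22
position: [0.6601, 0.1886, 0.2025]
tool_rot: [0.069, 0.998, 0.001, 0.005]
ft_force: [0.9, -0.9, 0.7]
grip_width: 0.0193
grip_force: 0.0
time: 3.63
position: [0.6596, 0.0479, 0.1962]
tool_rot: [0.069, 0.998, -0.0, -0.001]
ft_force: [-0.0, 0.5, 0.2]
grip_width: 0.0526
grip_force: 0.0
time: 4.05
position: [0.6624, -0.0918, 0.196]
tool_rot: [0.07, 0.998, -0.0, -0.001]
ft_force: [0.7, 0.1, -0.1]
grip_width: 0.0838
grip_force: 0.0
time: 4.47
position: [0.6652, -0.2305, 0.196]
tool_rot: [0.07, 0.998, -0.0, -0.001]
ft_force: [-0.4, 0.2, -0.3]
grip_width: 0.0868
grip_force: 0.0
time: 4.88
position: [0.6651, -0.2258, 0.1749]
tool_rot: [0.068, 0.998, 0.001, -0.002]
ft_force: [0.4, 0.9, 0.5]
grip_width: 0.0871
grip_force: 0.0
[ 0.6660864  -0.22661611  0.1763744 ] [ 6.85537842e-02  9.97647376e-01  1.60318457e-04 -2.56120235e-04]
```

View pics/t2.png

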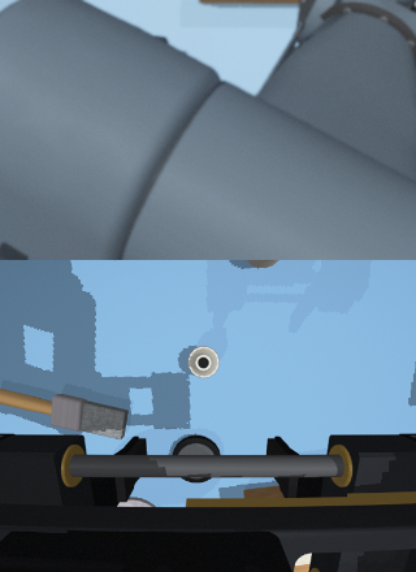

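The top view is blocked by the arm. The wrist view shows the nozzle near full-image (273,137), with a dark puck behind it. Next I'll measure it precisely and check the drawer in the scene view.

```bash
python3 - <<'E'
from h import *
c=grab('wrist');o=robot.get_obs();Rt=R.from_quat(o['tool_rot'])
hsv=cv2.cvtColor(c['pixels'],cv2.COLOR_RGB2HSV);print(hsv[137,250:300:4].tolist())
m=cv2.inRange(hsv,(0,0,60),(180,60,255));m[:100]=0;m[175:]=0;m[:,:235]=0;m[:,315:]=0
k=max(cv2.findContours(m,0,1)[0],key=cv2.contourArea);(u,v),r=cv2.minEnclosingCircle(k);print(u,v,r,cv2.boundingRect(k))
p=onz(c,u,v,.032);e=onz(c,u+r,v,.032);print(p,np.linalg.norm(e-p),Rt.inv().apply(p-o['position'])*1000)
s=grab('scene');cv2.imwrite('pics/s2.png',cv2.resize(s['pixels'][200:420,200:560][:,:,::-1],None,fx=1.5,fy=1.5))
E
```

```text
[[104, 102, 153], [25, 11, 139], [30, 15, 140], [26, 14, 131], [30, 11, 187], [100, 21, 37], [100, 20, 39], [105, 13, 39], [25, 13, 223], [27, 15, 171], [30, 12, 184], [24, 17, 226], [103, 97, 226]]
273.9908752441406 136.0862579345703 21.464101791381836 (253, 115, 43, 43)
[ 0.60645969 -0.22164877  0.032     ] 0.018192951883721033 [ 60.00867104  -2.92325043 144.76524554]
```

View pics/s2.png

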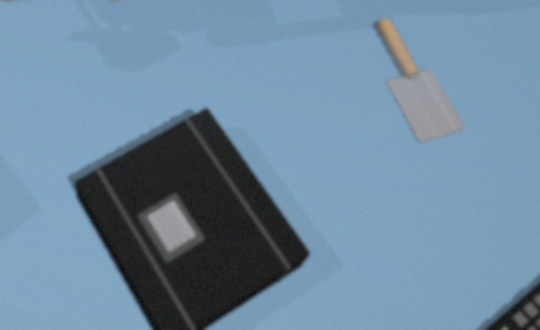

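The scene view shows the drawer still shut, with bare table in front of the case: the press was only about 3 mm deep. The nozzle is at (0.606, -0.222) with an 18.2 mm radius, which matches its size. I'm going back to press deeper.

```bash
python3 -m crank '[4,27,0,0,0,0,255,8,54,0,0,0,0,255,13,81,0,0,0,0,255,17,108,0,0,0,0,255,22,136,0,0,0,0,255]'
python3 -m crank '[4,27,0,0,0,0,255,8,54,0,0,0,0,255,13,81,0,0,0,0,255,17,108,0,0,0,0,255,22,136,0,0,0,0,255]'
python3 -m crank '[4,27,0,0,0,0,255,8,54,0,0,0,0,255,13,81,0,0,0,0,255,17,108,0,0,0,0,255,22,137,0,0,0,0,255]'
python3 -m crank '[0,0,15,0,0,0,255,0,0,35,0,0,0,255,0,0,55,0,0,0,255,0,0,68,0,0,0,255,0,0,70,0,0,0,255]'
python3 -m crank '[0,0,2,0,0,0,255,0,0,4,0,0,0,255,0,0,6,0,0,0,255,0,0,8,0,0,0,255,0,0,8,0,0,0,255]'
```

```text
time: 5.5
position: [0.6633, -0.089, 0.1772]
tool_rot: [0.069, 0.998, -0.0, 0.001]
ft_force: [-0.2, -1.0, 0.7]
grip_width: 0.0611
grip_force: 0.0
time: 5.92
position: [0.6603, 0.049, 0.1773]
tool_rot: [0.069, 0.998, -0.0, 0.001]
ft_force: [-0.2, 0.8, 0.0]
grip_width: 0.0282
grip_force: 0.0
time: 6.33
position: [0.6574, 0.1876, 0.1772]
tool_rot: [0.069, 0.998, 0.0, 0.001]
ft_force: [0.5, 0.7, -0.9]
grip_width: 0.0016
grip_force: 0.0
time: 6.75
position: [0.6553, 0.1863, 0.1039]
tool_rot: [0.069, 0.998, -0.0, -0.003]
ft_force: [-0.9, 0.3, -0.6]
grip_width: 0.0007
grip_force: 0.0
time: 7.17
position: [0.658, 0.1862, 0.0994]
tool_rot: [0.069, 0.998, 0.0, 0.001]
ft_force: [0.9, -0.1, 0.8]
grip_width: 0.0004
grip_force: 0.1
```

```bash
python3 -m crank '[0,0,2,0,0,0,255,0,0,4,0,0,0,255,0,0,5,0,0,0,255,0,0,5,0,0,0,255,0,0,5,0,0,0,255]'; python3 -m crank '[0,0,1,0,0,0,255,0,0,2,0,0,0,255,0,0,2,0,0,0,255,0,0,2,0,0,0,255,0,0,2,0,0,0,255]'
```

```text
time: 7.58
position: [0.6581, 0.1862, 0.0945]
tool_rot: [0.069, 0.998, 0.0, 0.001]
ft_force: [-0.4, -1.7, 5.4]
grip_width: 0.0006
grip_force: 2.6
time: 8.0
position: [0.6583, 0.1862, 0.0943]
tool_rot: [0.069, 0.998, 0.0, 0.002]
ft_force: [-1.5, -1.0, 13.0]
grip_width: 0.0007
grip_force: 6.4
```

13 N means it is fully down. I'm lifting and letting the drawer run, then checking it numerically against the table colour.

```bash
python3 -m crank '[0,0,-10,0,0,0,255,0,0,-40,0,0,0,255,0,0,-65,0,0,0,255,0,0,-85,0,0,0,255,0,0,-85,0,0,0,255]'
python3 -m crank '[0,-30,0,0,0,0,200,0,-60,0,0,0,0,100,0,-90,0,0,0,0,0,0,-120,0,0,0,0,0,0,-150,0,0,0,0,0]'
python3 -m crank '[0,-30,0,0,0,0,0,0,-60,0,0,0,0,0,0,-90,0,0,0,0,0,0,-120,0,0,0,0,0,0,-150,0,0,0,0,0]'
python3 - <<'E'
from h import *
s=grab('scene');o=robot.get_obs();print(o['position'],o['tool_rot'])
P=s['extrinsics'];W=np.linalg.inv(P)
def proj(x):
    return cv2.projectPoints(np.array([x],float),cv2.Rodrigues(W[:3,:3])[0],W[:3,3],s['intrinsics'].astype(float),np.array([s['k1'],0,0,0.]))[0][0,0]
hsv=cv2.cvtColor(s['pixels'],cv2.COLOR_RGB2HSV)
for d in(.08,.11,.14,.172,.20,.221,.24):
    u=proj((.656-.99*d,.188+.139*d,.01)).astype(int);print(d,u,hsv[u[1],u[0]] if 0<=u[1]<420 else None)
cv2.imwrite('pics/s3.png',cv2.resize(s['pixels'][180:420,200:560][:,:,::-1],None,fx=1.5,fy=1.5))
E
```

```text
time: 8.42
position: [0.6597, 0.1867, 0.1812]
tool_rot: [0.069, 0.998, 0.001, 0.004]
ft_force: [2.2, 0.3, 0.6]
grip_width: 0.0005
grip_force: 0.0
time: 8.83
position: [0.6351, 0.0368, 0.1751]
tool_rot: [0.069, 0.998, 0.0, -0.001]
ft_force: [-0.0, -0.6, 0.2]
grip_width: 0.026
grip_force: 0.0
time: 9.25
position: [0.6144, -0.1119, 0.1751]
tool_rot: [0.069, 0.998, 0.0, -0.001]
ft_force: [-0.6, -0.1, 0.4]
grip_width: 0.0591
grip_force: 0.0
[ 0.61433514 -0.11796652  0.17517661] [ 7.08973808e-02  9.97481460e-01 -1.85405045e-03 -9.27354049e-04]
0.08 [350 337] [140  23  34]
0.11 [364 329] [138  34  37]
0.14 [378 320] [105   5 112]
0.172 [392 312] [120   2 117]
0.2 [405 304] [130   6 119]
0.221 [414 299] [75  6 85]
0.24 [422 294] [96 40 32]
```

View pics/s3.png

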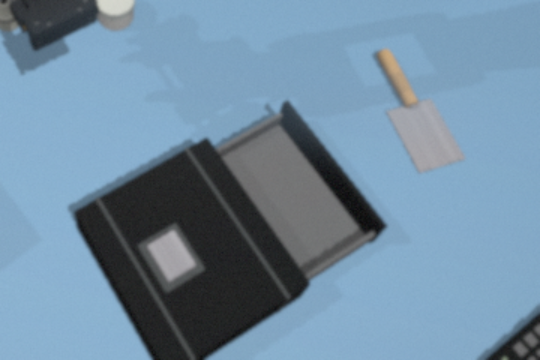

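The drawer is fully out: its floor is visible around crop (300,190), and the predicted centre pixel (392,312) lies on the floor. Now I'll grasp the nozzle.

```bash
python3 -m crank '[-2,-25,0,0,0,0,0,-4,-55,0,0,0,0,0,-6,-85,0,0,0,0,0,-7,-104,0,0,0,0,0,-7,-104,0,0,0,0,0]'
python3 -m crank '[0,0,0,0,0,0,0,0,0,20,0,0,0,0,0,0,40,0,0,0,0,0,0,55,0,0,0,0,0,0,55,0,0,0,0]'
python3 -m crank '[0,0,0,0,0,0,0,0,0,0,0,0,0,0,0,0,0,0,0,0,0,0,0,0,0,0,0,0,0,0,0,0,0,0,0]'
```

```text
time: 9.72
position: [0.6076, -0.2189, 0.1753]
tool_rot: [0.071, 0.997, -0.001, -0.0]
ft_force: [0.5, -0.3, 0.4]
grip_width: 0.0861
grip_force: 0.0
time: 10.13
position: [0.6057, -0.2114, 0.1176]
tool_rot: [0.069, 0.998, 0.002, -0.004]
ft_force: [-0.7, -0.2, -0.7]
grip_width: 0.0871
grip_force: 0.0
time: 10.55
position: [0.6088, -0.2149, 0.1226]
tool_rot: [0.069, 0.998, -0.0, 0.001]
ft_force: [-0.4, -0.2, -0.1]
grip_width: 0.087
grip_force: 0.0
```

```bash
python3 -m crank '[1,-7,15,0,0,0,0,1,-7,35,0,0,0,0,1,-7,55,0,0,0,0,1,-7,70,0,0,0,0,1,-7,80,0,0,0,0]'
python3 -m crank '[0,0,4,0,0,0,0,0,0,8,0,0,0,0,0,0,11,0,0,0,0,0,0,11,0,0,0,0,0,0,11,0,0,0,0]'
```

```text
time: 10.97
position: [0.6057, -0.2215, 0.0404]
tool_rot: [0.07, 0.998, 0.0, -0.001]
ft_force: [-0.5, 0.7, -0.3]
grip_width: 0.0871
grip_force: 0.0
time: 11.38
position: [0.6067, -0.2219, 0.0312]
tool_rot: [0.069, 0.998, -0.0, 0.001]
ft_force: [0.0, -0.3, 0.5]
grip_width: 0.0873
grip_force: 0.0
```

```bash
python3 -m crank '[0,0,0,0,0,0,255,0,0,0,0,0,0,255,0,0,0,0,0,0,255,0,0,0,0,0,0,255,0,0,0,0,0,0,255]' 12
python3 -m crank '[0,0,0,0,0,0,255,0,0,0,0,0,0,255,0,0,0,0,0,0,255,0,0,0,0,0,0,255,0,0,0,0,0,0,255]'
python3 -m crank '[0,0,-5,0,0,0,255,0,0,-20,0,0,0,255,0,0,-45,0,0,0,255,0,0,-75,0,0,0,255,0,0,-100,0,0,0,255]'
```

```text
time: 11.8
position: [0.6064, -0.2217, 0.0308]
tool_rot: [0.069, 0.998, -0.0, 0.0]
ft_force: [-0.2, -0.3, -0.4]
grip_width: 0.0613
grip_force: 0.0
time: 12.22
position: [0.6063, -0.2216, 0.0305]
tool_rot: [0.069, 0.998, 0.0, -0.0]
ft_force: [0.5, 0.5, 0.5]
grip_width: 0.0358
grip_force: 12.0
time: 12.63
position: [0.6063, -0.2216, 0.1321]
tool_rot: [0.069, 0.998, -0.0, 0.0]
ft_force: [0.7, 0.6, 0.1]
grip_width: 0.0356
grip_force: 12.0
```

Gripped at 35.7 mm and lifted. Carrying it to above the compartment.

```bash
python3 -m crank '[10,20,-10,0,0,0,255,22,48,-20,0,0,0,255,35,78,-20,0,0,0,255,47,108,-20,0,0,0,255,60,138,-20,0,0,0,255]'
python3 -m crank '[12,28,0,0,0,0,255,24,56,0,0,0,0,255,36,84,0,0,0,0,255,48,112,0,0,0,0,255,60,138,0,0,0,0,255]'
python3 -m crank '[12,28,0,0,0,0,255,24,56,0,0,0,0,255,36,84,0,0,0,0,255,50,115,0,0,0,0,255,59,137,0,0,0,0,255]'
python3 -m crank '[0,0,0,0,0,0,255,0,0,0,0,0,0,255,0,0,0,0,0,0,255,0,0,0,0,0,0,255,0,0,0,0,0,0,255]'
python3 - <<'E'
from h import *
o=robot.get_obs();print(o['position'],o['tool_rot'],o['grip_width'])
c=grab('wrist');s=grab('scene')
cv2.imwrite('pics/p.png',np.hstack([cv2.resize(c['pixels'],(400,300)),cv2.resize(s['pixels'][160:400,240:560],(400,300))])[:,:,::-1])
E
```

```text
time: 13.05
position: [0.5657, -0.0756, 0.1514]
tool_rot: [0.07, 0.998, -0.0, 0.001]
ft_force: [1.2, 0.8, -0.5]
grip_width: 0.0356
grip_force: 12.0
time: 13.47
position: [0.5251, 0.0698, 0.151]
tool_rot: [0.069, 0.998, 0.0, 0.0]
ft_force: [0.2, -0.1, 0.2]
grip_width: 0.0354
grip_force: 12.0
time: 13.88
position: [0.4848, 0.2144, 0.151]
tool_rot: [0.069, 0.998, 0.0, -0.0]
ft_force: [0.3, 0.5, 0.4]
grip_width: 0.0357
grip_force: 12.0
time: 14.3
position: [0.4867, 0.2111, 0.1506]
tool_rot: [0.07, 0.998, -0.0, 0.0]
ft_force: [0.4, -0.2, 0.0]
grip_width: 0.036
grip_force: 12.0
[0.4866585  0.21106927 0.15061373] [ 7.02256000e-02  9.97531128e-01 -6.50607240e-05  9.95710394e-05] 0.03596522381754853
```

View pics/p.png

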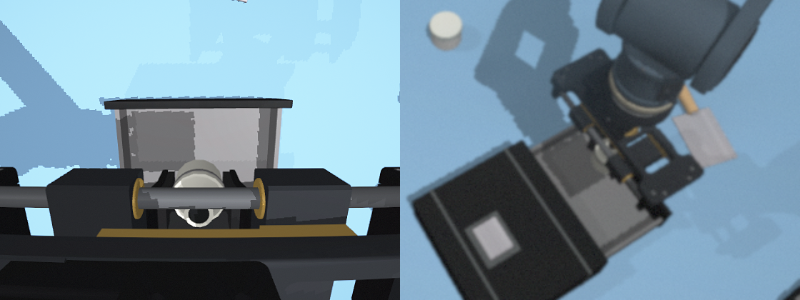

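The wrist view shows the nozzle held upright at about (200,195), centred between the drawer walls (columns 115–282). The front panel's top is at about row 100. I'll check that panel's distance, then lower.

```bash
python3 - <<'E'
from h import *
o=robot.get_obs();c=grab('wrist');Rt=R.from_quat(o['tool_rot'])
for u,v in((280,150),(280,138)): print(Rt.inv().apply(onz(c,u,v,.059)-o['position'])*1000)
E
python3 -m crank '[0,0,20,0,0,0,255,0,0,45,0,0,0,255,0,0,65,0,0,0,255,0,0,80,0,0,0,255,0,0,90,0,0,0,255]'
```

```text
[51.6169975   1.45309068 91.56029708]
[59.78968233  1.43454059 91.56001369]
time: 14.87
position: [0.4856, 0.2115, 0.059]
tool_rot: [0.07, 0.998, -0.0, -0.001]
ft_force: [0.0, -0.1, -0.4]
grip_width: 0.0356
grip_force: 12.0
```

The panel is about 52 mm ahead, against 49 mm expected, so the nozzle is centred. Lowering to the floor.

```bash
python3 -m crank '[0,0,5,0,0,0,255,0,0,10,0,0,0,255,0,0,15,0,0,0,255,0,0,19,0,0,0,255,0,0,19,0,0,0,255]'
python3 -m crank '[0,0,0,0,0,0,255,0,0,0,0,0,0,255,0,0,0,0,0,0,255,0,0,0,0,0,0,255,0,0,0,0,0,0,255]'
```

```text
time: 15.28
position: [0.4862, 0.2121, 0.0414]
tool_rot: [0.069, 0.998, -0.0, -0.0]
ft_force: [-0.3, -0.2, -0.1]
grip_width: 0.0357
grip_force: 12.0
time: 15.7
position: [0.4863, 0.2122, 0.0418]
tool_rot: [0.069, 0.998, 0.0, 0.0]
ft_force: [0.7, 0.5, -0.5]
grip_width: 0.0358
grip_force: 12.0
```

```bash
python3 -m crank '[0,0,1,0,0,0,255,0,0,1,0,0,0,255,0,0,1,0,0,0,255,0,0,1,0,0,0,255,0,0,1,0,0,0,255]'
python3 -m crank '[0,0,0,0,0,0,130,0,0,0,0,0,0,110,0,0,0,0,0,0,90,0,0,0,0,0,0,80,0,0,0,0,0,0,60,0,0,0,0,0,0,60]' 
python3 -m crank '[0,0,0,0,0,0,130,0,0,0,0,0,0,110,0,0,0,0,0,0,90,0,0,0,0,0,0,80,0,0,0,0,0,0,60]'
python3 -m crank '[0,0,0,0,0,0,60,0,0,0,0,0,0,60,0,0,0,0,0,0,60,0,0,0,0,0,0,60,0,0,0,0,0,0,60]'
```

```text
time: 16.12
position: [0.4861, 0.2121, 0.0405]
tool_rot: [0.069, 0.998, -0.0, -0.0]
ft_force: [0.1, 0.2, -0.8]
grip_width: 0.0357
grip_force: 12.0
time: 16.53
position: [0.4862, 0.2122, 0.0406]
tool_rot: [0.069, 0.998, 0.0, 0.0]
ft_force: [-0.7, -0.2, 0.5]
grip_width: 0.0591
grip_force: 0.0
time: 16.95
position: [0.4862, 0.2122, 0.0405]
tool_rot: [0.069, 0.998, -0.0, -0.0]
ft_force: [-0.1, 0.6, -0.7]
grip_width: 0.0665
grip_force: 0.0$: bad value
```

Released at 66 mm opening; the malformed call was refused, as expected. Now I'll retreat upwards and away, then look.

```bash
python3 -m crank '[0,0,-8,0,0,0,60,0,0,-25,0,0,0,60,0,0,-50,0,0,0,60,0,0,-80,0,0,0,60,0,0,-110,0,0,0,60]'
python3 -m crank '[0,-25,-10,0,0,0,60,0,-55,-20,0,0,0,60,0,-90,-30,0,0,0,60,0,-120,-40,0,0,0,60,0,-150,-40,0,0,0,60]'
python3 -m crank '[0,-25,0,0,0,0,60,0,-55,0,0,0,0,60,0,-85,0,0,0,0,60,0,-100,0,0,0,0,60,0,-100,0,0,0,0,60]'
python3 - <<'E'
from h import *
s=grab('scene');a=grab('top')
cv2.imwrite('pics/f.png',np.hstack([cv2.resize(a['pixels'][100:280,110:290],(400,400)),cv2.resize(s['pixels'][200:400,280:480],(400,400))])[:,:,::-1])
E
```

```text
time: 17.37
position: [0.4855, 0.212, 0.1518]
tool_rot: [0.069, 0.998, -0.0, -0.001]
ft_force: [0.7, 0.9, 0.3]
grip_width: 0.0669
grip_force: 0.0
time: 17.78
position: [0.466, 0.0623, 0.1928]
tool_rot: [0.069, 0.998, -0.0, 0.002]
ft_force: [0.6, 0.1, 0.1]
grip_width: 0.0665
grip_force: 0.0
time: 18.2
position: [0.4516, -0.0382, 0.1912]
tool_rot: [0.071, 0.997, -0.001, 0.001]
ft_force: [1.0, -0.5, 0.1]
grip_width: 0.0666
grip_force: 0.0
```

View pics/f.png

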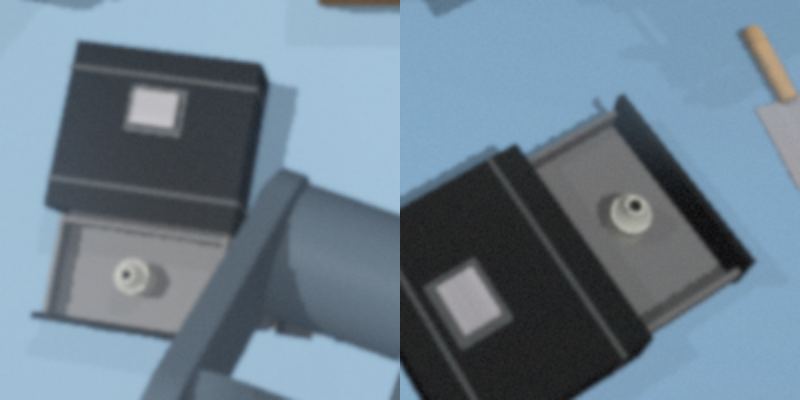

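The nozzle stands upright in the open drawer, at (130,277) in the left crop and (632,213) in the right, with the spout visible and the arm clear. Handing in.

```bash
python3 -c "
from rig import robot
print(robot.hand_in())"
```

```text
the job is handed in; nothing more can be done
None
```

The job is handed in (no verdict was returned): the second, deeper latch press sprang the drawer fully out, and the last pictures show the short nozzle upright and released inside it, with the arm clear, at about 18 s of the 53 s allowed.

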